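Spray and stir the greasy nuts

ROBOT

A 7-joint arm with a two-finger parallel gripper is mounted at the origin on the work surface. World frame = base frame: x ahead of the robot, y to its left, z up, the work surface at z = 0. Lengths are in m, angles in degrees, forces in N, time in s.
With the tool pointing down it reaches from about 0.425 to 0.875 m from the base axis. Payload 4.7 kg.
Tool frame: the origin (TCP) lies at the very end of the fingers, on their centre line; the grasp point (between the pads) lies 19 mm behind it (ctrl.pinch_z is the distance from the TCP to the grasp point, in m); z points along the fingers, y is the line along which they close (so a half turn about z gives the same grasp; the last joint's range is limited). The gripper opens to 87 mm and grips with 3 to 60 N. Pads are 19 mm wide; open, the fingers measure 117 mm over their backs; the gripper's body (75 mm by 190 mm) begins 51 mm behind the grasp point.
Start: joints at [77.126, 18.392, -4.016, 83.108, 1.295, 78.541, -3.26], TCP at [0.154, -0.632, 0.189] pointing down, gripper open.
Joint ranges: [-163.93, 163.93], [-17.29, 119.83], [-79.2, 71.16], [3.27, 140.29], [-89.18, 269.18], [5.43, 117.66], [-154.24, 154.24]. Speed limits (degrees/s): [147.25, 147.25, 180, 180, 180, 180, 180].

INTERFACE

Orientations are given as a 3x3 rotation matrix whose columns are the frame's x, y, z axes.
In Python, from station import ctrl gives the robot as it stands.
- The arm moves only by the tool arm_command, never from a script. Its argument "series" is a list of rows, each a list of 2 entries, a list of its own where there are three numbers: the shift along the tool's x, y, z in cm, then the turn about the tool's z in rad. A call has 1 to 10 rows; each row is the pose to reach, as a shift and turn from the pose commanded when the call began, along the tool's axes at that moment; what a row does not reach only later rows make up. A row lasts 1/10 s, in which the tool goes at most 50 mm and 8.59 degrees, less where a joint would pass 70% of its speed; a pose out of reach is approached as far as the arm can. A call with a gripper value outside its range is refused whole. "claw" is the finger opening in cm, from 0 to 8.7, set as the call begins (left out, the last holds). The fingers move at their own pace and stop on an object; the grip force is fixed at half the most. Time passes only in rows, so rows that repeat a pose let the fingers close. It gives the time, the measured TCP pose, the force, the opening and the grip force at its end, in the units of the state.
- ctrl.read_state(): the state, without advancing time (a new reading comes with each control period).
- ctrl.snapshot(name): name is "scene" or "top" or "wrist"; returns the picture (480x640x3 uint8, red, green, blue); there is no depth.
- ctrl.camera_info(name): a dict with "fx", "fy", "cx", "cy" (pixels), "view" (4x4, takes a point from world to camera coordinates). Camera axes: x right, y down, z forward; pixel columns grow to the right and rows downward; lengths in m; the calibration is good to about 2 mm. A picture is of the moment at which its call begins: read the wrist's pose just before it. camera_info takes no time and is no camera call; for the wrist camera it gives the pose at the moment of the call.
- ctrl.hand_in(): hands the job in; it is judged then, once.
The state is a dict: "clock": time; "joints": joint angles; "qvel": joint speeds; "joint_efforts": joint torques, N m; "eef_pos": TCP position; "tcp_rot": TCP orientation; "force": force on the tool from outside, world axes, zero at the start; "torque": the same for the moment, N m; "finger_gap": finger opening in m; "finger_force": force on a finger pad.
Only numpy, scipy, OpenCV 4.12 (cv2) and the standard library are available. Lean on these libraries where they do the work, as an engineer would, in place of code of your own. Each camera call takes 0.05 s, during which the arm holds its last target. There are 200 camera calls.

TASK

Wash the six greasy nuts in the pan: squeeze the trigger of the clamped spray gun fully home, keep it there for a second and let it go completely. Then take the stirring rod from its holder and stir the nuts with it until they have been shifted well out of their places, without touching them with the gripper or throwing any out of the pan. Finally stand the rod back in its holder, and leave all the other parts on the bench where they are.

Things in the scene. Friction and masses are not known exactly. Their poses are not given: they have to be found in the camera images.
- station: Fixed wash station: grey board 220 (x) x 400 (y) x 12 mm; origin under its centre, z up. A round aluminium pan stands on its -y half; on its +y half a spray gun is clamped lying on its side on a post: barrel level, pointing along -y at the pan (axis 115 mm, top 132 mm above the table; nozzle tip at [6, -6, 100] mm beside the rim). The pistol grip lies level and points along -x.
- pan_in (a point): Centre of the pan's flat inner floor, 17 mm above the table; axes as the station. Pan: inner radius 80, wall 4, rim 55 mm above this point.
- gun_grip (a point): Middle of the gun's fixed black grip, 115 mm above the table; axes as the station. Grip 112 (x) x 28 (y) x 32 (z) mm, free space all round it. The trigger lies along its -y side: here, from the grip's back to the trigger's front is 58 mm at rest and 41 mm with the trigger fully home (its front face then 27 mm from this point, 5 mm gap left to the grip).
- trigger_pad (a point): Middle of the trigger's front face (the face a finger pulls, away from the grip), 52 mm from its hinge; moves with the trigger. The trigger is a steel lever 74 mm long, 8 mm thick, 22 mm high, hinged (axis vertical) near the gun's body.
- trigger (a joint): Sprung trigger angle, rad: 0 released, 0.30 fully squeezed against its stop (the finger moves about 15 mm, about 2 N at first and 8 N at the end). It springs back by itself.
- rod: Stirring rod, loose, about 0.13 kg, 190 mm long: steel rod 12 mm in diameter for the lower 115 mm, then a round wooden handle 26 mm in diameter and 75 mm long. It stands in its holder. Origin: its lower tip; z runs along it up to the handle.
- rod_tip (a point): Lower tip of the rod.
- rod_grip (a point): Point on the rod's axis to hold it by, in the wooden handle, 158 mm above the tip and 32 mm below its top end.
- holder: Fixed rod holder: steel disc 80 mm across and 10 mm thick, with an upright tube, 76 mm high in all, with a flared mouth. Origin: centre of its underside, on the table. It may stand to the left or to the right of the station; a gear cluster stands at the other side.
- holder_in (a point): Centre of the tube's inner floor, 10 mm above the table; the bore is 21 mm in diameter and widens to 42 mm at the mouth, 66 mm above this point.
- gear_cluster: Bystander: upright steel gear cluster on a stub shaft, 72 mm across, 95 mm high. Origin under its centre.
- bearing: Bystander: steel bearing ring 62 mm across, 17 mm high.
- bottle: Bystander: white plastic bottle 64 mm across, 170 mm high.
- flange: Bystander: steel flange 90 mm across, 39 mm high with its hub.
- nut0: One of six alike loose steel hex nuts lying flat in the pan, in a rough ring about 40 mm from its centre (the centre is free): 26 mm across flats, 30 mm across corners, 14 mm high. Origin: centre of its underside.
- nut1: One of six alike loose steel hex nuts lying flat in the pan, in a rough ring about 40 mm from its centre (the centre is free): 26 mm across flats, 30 mm across corners, 14 mm high. Origin: centre of its underside.
- nut2: One of six alike loose steel hex nuts lying flat in the pan, in a rough ring about 40 mm from its centre (the centre is free): 26 mm across flats, 30 mm across corners, 14 mm high. Origin: centre of its underside.
- nut3: One of six alike loose steel hex nuts lying flat in the pan, in a rough ring about 40 mm from its centre (the centre is free): 26 mm across flats, 30 mm across corners, 14 mm high. Origin: centre of its underside.
- nut4: One of six alike loose steel hex nuts lying flat in the pan, in a rough ring about 40 mm from its centre (the centre is free): 26 mm across flats, 30 mm across corners, 14 mm high. Origin: centre of its underside.
- nut5: One of six alike loose steel hex nuts lying flat in the pan, in a rough ring about 40 mm from its centre (the centre is free): 26 mm across flats, 30 mm across corners, 14 mm high. Origin: centre of its underside.
Things that resemble listed ones, but are neither listed nor needed, are in the scene too. What is shaped like the rod but purple is not meant. Leave any green look-alike of the holder alone.

How it is judged:
By the outcome, as a careful person would: the job done as asked, in the order asked, and still so for the second after the job is handed in, with the robot touching nothing.
It also fails if it takes over 72 s, if anything falls off the work surface, if the arm or the gripper's body presses on something with over 40 N, if the wrist force passes 120 N, or if a joint passes its speed limit or range.

## Working session

There is one attempt and no reset: what is moved stays moved. The work goes in short steps, Python scripts to look and compute and a tool call to move; the robot and the scene stay as the last step left them, time stands still between calls to the robot, and variables do not carry over. Pictures are saved under pics/ and viewed, at most 10 in all, crops included, and the job is handed in when it is done.

Besides the shell and the picture viewer there is one more tool, called as name([rows], argument=value, ...), one row to a line, values as JSON. arm_command: Moves the arm, as the interface text tells. Its arguments: {"type":"object","properties":{"series":{"type":"array","items":{"type":"array"}},"claw":{"type":"number"}},"required":["series"]}

```bash
ls; mkdir -p pics; python3 - <<'E'
from station import ctrl
import cv2, numpy as np
s=ctrl.read_state(); print(s['clock'],s['eef_pos'],np.round(s['tcp_rot'],3),s['finger_gap'],ctrl.pinch_z)
for n in ("scene","top"):
    cv2.imwrite(f'pics/{n}0.png',ctrl.snapshot(n)[:,:,::-1]); c=ctrl.camera_info(n); print(n,c['fx'],c['fy'],c['cx'],c['cy'],np.round(c['view'],3).tolist())
E
```

```text
pics
0.0 [ 0.15356466 -0.63094621  0.18805703] [[ 0.972  0.237 -0.001]
 [ 0.237 -0.972  0.002]
 [-0.    -0.002 -1.   ]] 0.08676798941267172 0.0187
scene 465.74848320893364 465.74848320893364 321.05788187670566 239.01891836054818 [[0.218, 0.976, -0.023, -0.141], [0.586, -0.15, -0.796, -0.23], [-0.78, 0.16, -0.604, 1.483], [0.0, 0.0, 0.0, 1.0]]
top 480.888540282023 480.888540282023 320.5378752643445 237.99684730583922 [[0.002, -1.0, 0.024, -0.017], [-0.987, -0.006, -0.158, 0.579], [0.158, -0.023, -0.987, 1.39], [0.0, 0.0, 0.0, 1.0]]
```

View pics/top0.png

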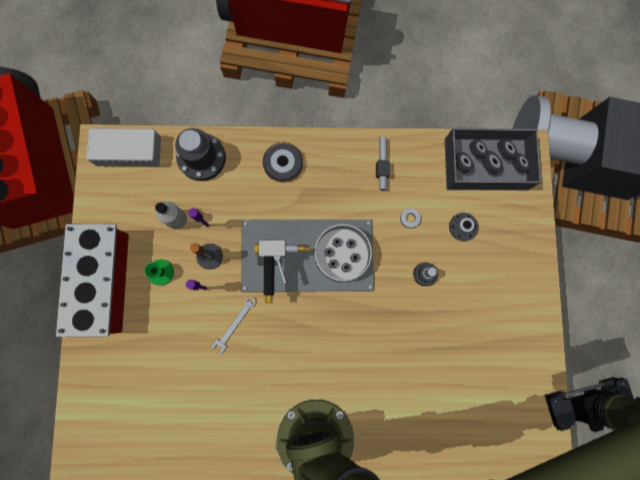

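View pics/scene0.png

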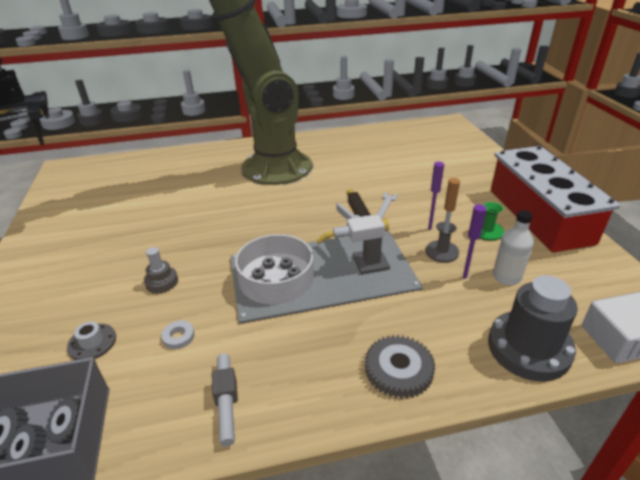

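Top view: pan at (344,252), gun at (270,260), orange-handled rod in dark holder at (208,255), purple look-alikes at (197,214) and (193,285), green holder look-alike at (159,271). The rod is the wooden one in the steel holder. I'll confirm it in a crop.

```bash
python3 - <<'E'
import cv2, numpy as np
t=cv2.imread('pics/top0.png');s=cv2.imread('pics/scene0.png')
a=cv2.resize(t[195:305,140:390],None,fx=3.2,fy=3.2,interpolation=cv2.INTER_CUBIC)
b=cv2.resize(s[150:310,225:545],None,fx=2.5,fy=2.5,interpolation=cv2.INTER_CUBIC)[:240]
cv2.imwrite('pics/c0.png',a); cv2.imwrite('pics/c1.png',cv2.resize(s[150:310,400:545],None,fx=3.7,fy=3.7,interpolation=cv2.INTER_CUBIC))
E
```

```text
(no output)
```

View pics/c0.png

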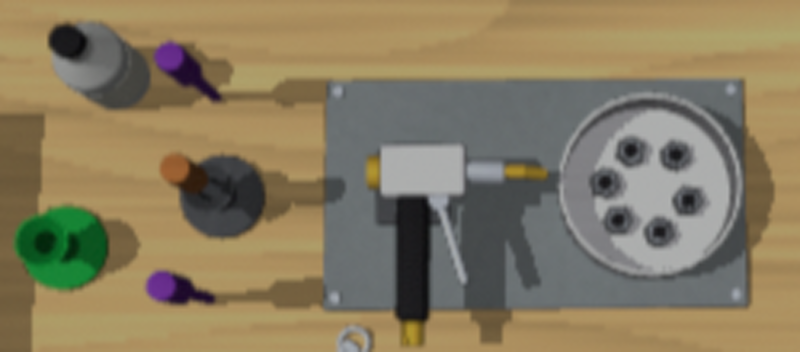

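View pics/c1.png

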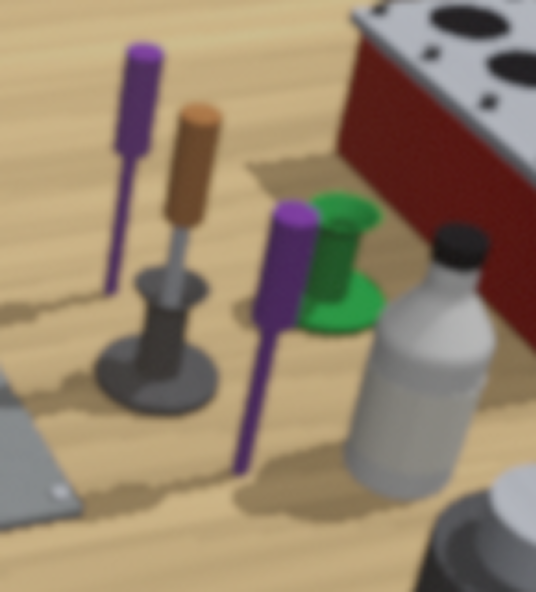

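The crops confirm the target: wooden handle top at crop (175,168), in the grey steel holder at (223,196). The purple rods and the green holder are decoys, standing clear of it by about 80 mm. Next I compute positions.

```bash
cat > h.py <<'E'
from station import ctrl
import numpy as np
def ray(name,u,v,z,info=None):
    c=info or ctrl.camera_info(name); V=np.array(c['view']); R=V[:3,:3]; o=-R.T@V[:3,3]
    d=R.T@np.array([(u-c['cx'])/c['fx'],(v-c['cy'])/c['fy'],1]); return o+d*(z-o[2])/d[2]
def proj(name,p,info=None):
    c=info or ctrl.camera_info(name); V=np.array(c['view']); q=V[:3,:3]@p+V[:3,3]
    return np.array([c['fx']*q[0]/q[2]+c['cx'],c['fy']*q[1]/q[2]+c['cy']])
E
python3 - <<'E'
from h import *
np.set_printoptions(precision=4,suppress=True)
T=lambda u,v,z:ray('top',u/3.2+140-.3,v/3.2+195-.3,z)
S=lambda u,v,z:ray('scene',u/3.7+400-.3,v/3.7+150-.3,z)
for n,u,v,z in [('b1',325,80,.012),('b2',745,80,.012),('b3',750,308,.012),('b4',323,310,.012),('pan rim',650,185,.072),('rodtop',175,168,.2),('disc',223,196,.01),('purA top',170,55,.19),('purA tip',217,98,0),('purB top',160,285,.19),('purB tip',212,298,0),('grip +x',413,197,.131),('grip -x',411,320,.131),('gripL',396,260,.131),('gripR',429,260,.131),('trig hinge',437,200,.126),('trig end',463,283,.126),('gun body L',381,170,.132),('bodyR',463,170,.132),('nozz',547,174,.1),('green',65,245,.0),('bottle',68,42,.17)]: print(n,T(u,v,z)[:2])
for n,u,v,z in [('rodtop',202,113,.2),('mouth',172,288,.076),('purB top',146,52,.19),('purB tip',110,292,0),('purA top',297,214,.19),('purA tip',240,472,0),('disc',157,374,.01)]: print('S',n,S(u,v,z)[:2])
E
```

```text
b1 [0.6395 0.2279]
b2 [ 0.6423 -0.1754]
b3 [ 0.4236 -0.1769]
b4 [0.4204 0.2236]
pan rim [ 0.532 -0.079]
rodtop [0.5275 0.3219]
disc [0.5274 0.3212]
purA top [0.6247 0.3327]
purA tip [0.6235 0.3326]
purB top [0.4319 0.3324]
purB tip [0.4318 0.3298]
grip +x [0.5128 0.1316]
grip -x [0.4065 0.1313]
gripL [0.4579 0.1452]
gripR [0.4581 0.1168]
trig hinge [0.5109 0.1111]
trig end [0.4387 0.0874]
gun body L [0.5362 0.1598]
bodyR [0.5366 0.0885]
nozz [0.5378 0.0152]
green [0.4812 0.47  ]
bottle [0.6397 0.4246]
S rodtop [0.5322 0.3233]
S mouth [0.5334 0.3226]
S purB top [0.4382 0.3318]
S purB tip [0.4325 0.334 ]
S purA top [0.6291 0.3341]
S purA tip [0.6257 0.336 ]
S disc [0.5362 0.3208]
```

Stand-off geometry agrees between the two cameras: station centre ≈(0.531,0.025) with yaw ≈0, grip (0.459,0.131), rod (0.530,0.322). Moving round the base toward the gun, levelling the tool yaw.

arm_command([
  [[4, -2.3, -1.5], 0.03],
  [[8, -4.6, -3], 0.06],
  [[12, -6.8, -5], 0.09],
  [[16, -9, -6], 0.12],
  [[20, -11.4, -6], 0.15],
  [[24, -13.7, -6], 0.18],
  [[28, -16, -6], 0.21],
  [[32, -18.3, -6], 0.24],
  [[35.4, -20.3, -6], 0.24],
  [[35.4, -20.3, -6], 0.24],
])

```text
clock: 1.1
eef_pos: [0.4548, -0.3436, 0.2489]
tcp_rot: [[1.0, 0.01, 0.002], [0.01, -1.0, 0.003], [0.002, -0.003, -1.0]]
force: [-0.6, -0.1, 0.7]
finger_gap: 0.087
finger_force: 0.0
```

arm_command([
  [[0.6, -4.7, 0], 0],
  [[1, -9.4, 0], 0],
  [[2, -14.1, 0], 0],
  [[2, -18.8, 0], 0],
  [[2, -23.5, 0], 0],
  [[2, -28.2, 0], 0],
  [[2, -32.9, 0], 0],
  [[1.5, -37.6, 0], 0],
  [[1, -42.3, 0], 0],
  [[0.5, -46, 0], 0],
])

```text
clock: 2.1
eef_pos: [0.4543, 0.112, 0.249]
tcp_rot: [[1.0, 0.001, 0.0], [0.001, -1.0, -0.0], [0.0, 0.0, -1.0]]
force: [0.2, 0.1, -0.7]
finger_gap: 0.0869
finger_force: 0.0
```

```bash
python3 - <<'E'
from h import *
import cv2
s=ctrl.read_state(); print(s['eef_pos'],np.round(s['tcp_rot'],3).tolist(),s['qvel'].__class__, np.round(s['qvel'],1))
i=ctrl.camera_info('wrist'); cv2.imwrite('pics/w0.png',ctrl.snapshot('wrist')[:,:,::-1])
for p in [(.459,.1312,.131),(.461,.087,.126),(.53,.322,.2),(.5315,-.0775,.072),(.459,.1452,.131)]: print(p,proj('wrist',np.array(p),i).round(0))
E
```

```text
[0.45432618 0.11198276 0.24904876] [[1.0, 0.001, 0.0], [0.001, -1.0, -0.0], [0.0, 0.0, -1.0]] <class 'numpy.ndarray'> [-18.2   3.2 -25.1  -3.6   1.2  -0.4 -44.1]
(0.459, 0.1312, 0.131) [299. 222.]
(0.461, 0.087, 0.126) [357. 218.]
(0.53, 0.322, 0.2) [-60. 122.]
(0.5315, -0.0775, 0.072) [552. 122.]
(0.459, 0.1452, 0.131) [280. 222.]
```

View pics/w0.png

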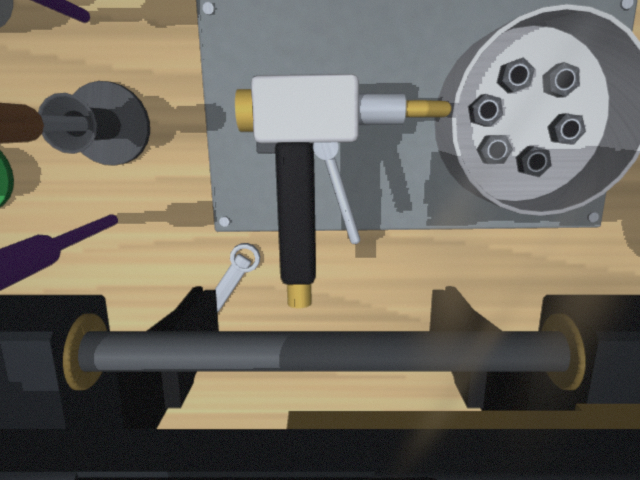

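The wrist picture shows the grip at columns 278–316, rows 142–283, and the trigger from (326,150) to (355,240). The arm was still moving, so I retake it with my estimates overlaid.

```bash
python3 - <<'E'
from h import *
import cv2
ctrl.snapshot('wrist'); s=ctrl.read_state(); print(s['eef_pos'], np.abs(s['qvel']).max())
i=ctrl.camera_info('wrist'); im=ctrl.snapshot('wrist')[:,:,::-1].copy()
V=np.array(i['view']); print('cam',-V[:3,:3].T@V[:3,3])
for p in [(.403,.1312,.131),(.459,.1452,.131),(.459,.1172,.131),(.461,.087,.126),(.4215,.225,.012),(.4215,-.175,.012),(.6415,.225,.012),(.53,.322,.076),(.5315,.0025,.072),(.5375,.019,.100)]:
    u=proj('wrist',np.array(p),i); print(p,u.round(0)); cv2.drawMarker(im,(int(u[0]),int(u[1])),(0,0,255),cv2.MARKER_CROSS,9,1)
cv2.imwrite('pics/w1.png',im[:300])
E
```

```text
[0.45368835 0.11553332 0.24934325] 5.328165632617342
cam [0.52698284 0.11615061 0.44481701]
(0.403, 0.1312, 0.131) [304. 291.]
(0.459, 0.1452, 0.131) [285. 221.]
(0.459, 0.1172, 0.131) [322. 221.]
(0.461, 0.087, 0.126) [362. 217.]
(0.4215, 0.225, 0.012) [218. 231.]
(0.4215, -0.175, 0.012) [605. 235.]
(0.6415, 0.225, 0.012) [205.  -7.]
(0.53, 0.322, 0.076) [ 75. 120.]
(0.5315, 0.0025, 0.072) [461. 122.]
(0.5375, 0.019, 0.1) [452. 113.]
```

View pics/w1.png

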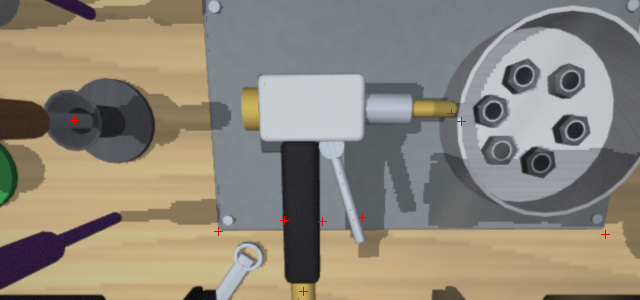

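arm_command([
  [[1.1, -0.1, 2.5], 0],
  [[1.1, -0.1, 5], 0],
  [[1.1, -0.1, 7.5], 0],
  [[1.1, -0.1, 9], 0],
  [[1.1, -0.1, 9.5], 0],
  [[1.1, -0.1, 9.5], 0],
  [[1.1, -0.1, 9.5], 0],
])

```text
clock: 2.95
eef_pos: [0.4669, 0.1098, 0.1549]
tcp_rot: [[1.0, -0.002, 0.001], [-0.002, -1.0, -0.0], [0.001, 0.0, -1.0]]
force: [1.3, 0.3, -0.2]
finger_gap: 0.0871
finger_force: 0.0
```

arm_command([
  [[-0.2, -0.4, 0], 0],
  [[-0.2, -0.7, 0], 0],
  [[-0.2, -0.7, 1.5], 0],
  [[-0.2, -0.7, 3], 0],
  [[-0.2, -0.7, 4.5], 0],
  [[-0.2, -0.7, 5.6], 0],
  [[-0.2, -0.7, 5.6], 0],
  [[-0.2, -0.7, 5.6], 0],
])

```text
clock: 3.75
eef_pos: [0.4644, 0.1177, 0.0985]
tcp_rot: [[1.0, -0.001, 0.0], [-0.001, -1.0, 0.0], [0.0, -0.0, -1.0]]
force: [0.7, 0.2, -0.1]
finger_gap: 0.0871
finger_force: 0.0
```

arm_command([
  [[0, -0.2, 0], 0],
  [[0, -0.4, 0], 0],
  [[0, -0.6, 0], 0],
  [[0, -0.8, 0], 0],
  [[0, -0.8, 0], 0],
  [[0, -0.8, 0], 0],
], claw=6.4)

```text
clock: 4.35
eef_pos: [0.4642, 0.1254, 0.0981]
tcp_rot: [[1.0, -0.001, -0.0], [-0.001, -1.0, -0.0], [-0.0, 0.0, -1.0]]
force: [-0.3, -0.4, -0.2]
finger_gap: 0.0641
finger_force: 0.0
```

arm_command([
  [[0, 0, 0], 0],
  [[0, 0, 0], 0],
  [[0, 0, 0], 0],
  [[0, 0, 0], 0],
  [[0, 0, 0], 0],
  [[0, 0, 0], 0],
], claw=3.6)

```text
clock: 4.95
eef_pos: [0.4642, 0.1254, 0.0981]
tcp_rot: [[1.0, -0.001, -0.0], [-0.001, -1.0, -0.0], [-0.0, 0.0, -1.0]]
force: [0.4, -0.2, -1.0]
finger_gap: 0.0365
finger_force: 0.0
```

```bash
python3 - <<'E'
from h import *
import cv2
s=ctrl.read_state(); print({k:(np.round(s[k],4).tolist()) for k in ('eef_pos','finger_gap','finger_force','force','torque')})
im=ctrl.snapshot('wrist')[:,:,::-1]; t=ctrl.snapshot('scene')[:,:,::-1]
cv2.imwrite('pics/w2.png',np.hstack([im[60:460:1,150:500],cv2.resize(t[150:300,270:420],(400,400),interpolation=cv2.INTER_CUBIC)]))
E
```

```text
{'eef_pos': [0.4642, 0.1254, 0.0981], 'finger_gap': 0.0365, 'finger_force': 0.0, 'force': [0.387, -0.16, -0.9978], 'torque': [0.0144, 0.0175, 0.0085]}
```

View pics/w2.png

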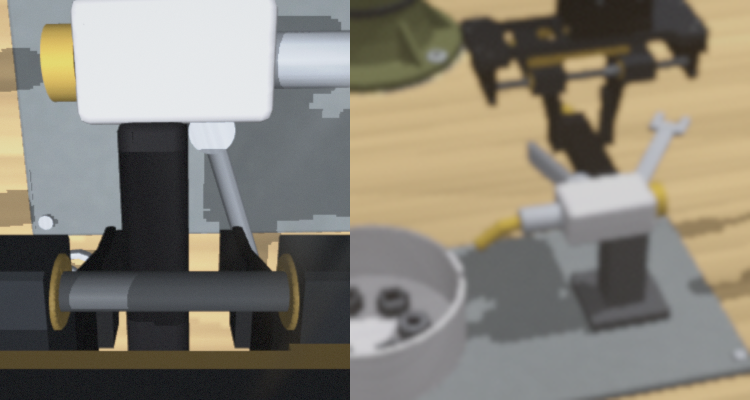

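```bash
python3 - <<'E'
from h import *
import cv2
i=ctrl.camera_info('wrist')
for p in [(.4642,.1254,.098),(.4642,.1254+.018,.098),(.4642,.1254-.018,.098),(.4642,.1254+.018,.131),(.41,.133,.131),(.51,.133,.131),(.51,.147,.131),(.51,.119,.131),(.441,.085,.126),(.441,.085,.104),(.4642,.091,.126)]:
    u=proj('scene',np.array(p)); w=proj('wrist',np.array(p),i); print(p,'scene crop',((u-[270,150])*400/150+[350,0]).round(),'wrist crop',(w-[150,60]).round())
t=ctrl.snapshot('scene')[:,:,::-1]
cv2.imwrite('pics/s2.png',cv2.resize(t[170:245,310:410],(800,600),interpolation=cv2.INTER_CUBIC))
E
```

```text
(0.4642, 0.1254, 0.098) scene crop [578. 174.] wrist crop [174. 224.]
(0.4642, 0.1434, 0.098) scene crop [598. 171.] wrist crop [137. 224.]
(0.4642, 0.10740000000000001, 0.098) scene crop [558. 177.] wrist crop [212. 224.]
(0.4642, 0.1434, 0.131) scene crop [599. 139.] wrist crop [131. 252.]
(0.41, 0.133, 0.131) scene crop [570. 109.] wrist crop [158. 365.]
(0.51, 0.133, 0.131) scene crop [603. 170.] wrist crop [155. 141.]
(0.51, 0.147, 0.131) scene crop [619. 168.] wrist crop [118. 141.]
(0.51, 0.119, 0.131) scene crop [587. 173.] wrist crop [191. 141.]
(0.441, 0.085, 0.126) scene crop [527. 140.] wrist crop [268. 297.]
(0.441, 0.085, 0.104) scene crop [527. 161.] wrist crop [258. 273.]
(0.4642, 0.091, 0.126) scene crop [540. 153.] wrist crop [256. 247.]
```

View pics/s2.png

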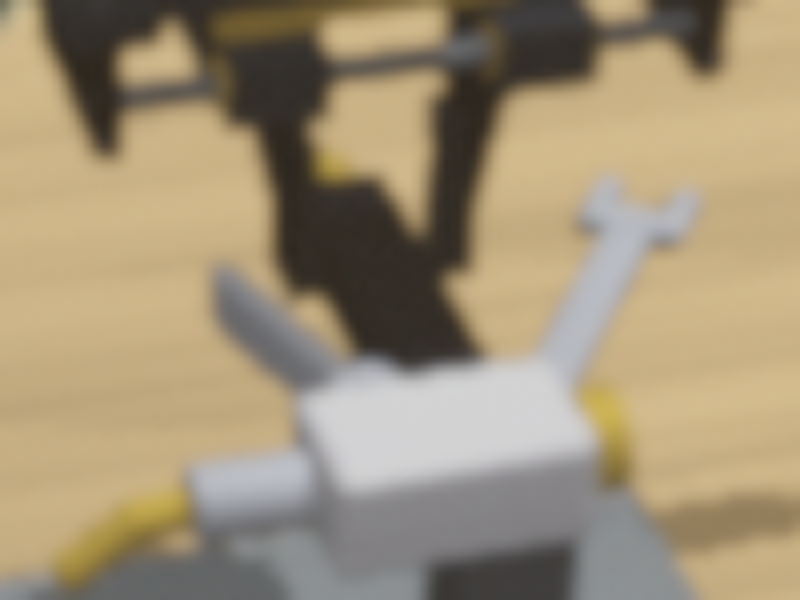

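The pictures show the trigger still at rest, with the fingertips at scene-crop row ~270. That is about 29 mm higher than the reported TCP implies (row 362), so the fingers passed above the trigger. I'll open, go 26 mm lower (safe whether the tips are at the reported height or not) and squeeze again.

arm_command([
  [[0, 0, 0], 0],
  [[0, 0.4, 0], 0],
  [[0, 0.8, 0], 0],
  [[0, 0.8, 0], 0],
  [[0, 0.8, 0], 0],
  [[0, 0.8, 0.8], 0],
  [[0, 0.8, 1.6], 0],
  [[0, 0.8, 2.6], 0],
  [[0, 0.8, 2.6], 0],
  [[0, 0.8, 2.6], 0],
], claw=8.7)

```text
clock: 6.1
eef_pos: [0.4638, 0.1175, 0.0716]
tcp_rot: [[1.0, -0.001, -0.001], [-0.001, -1.0, 0.0], [-0.001, -0.0, -1.0]]
force: [-0.5, -0.3, 0.1]
finger_gap: 0.0865
finger_force: 0.0
```

arm_command([
  [[0, -0.2, 0], 0],
  [[0, -0.4, 0], 0],
  [[0, -0.6, 0], 0],
  [[0, -0.8, 0], 0],
  [[0, -0.8, 0], 0],
  [[0, -0.8, 0], 0],
], claw=6.2)

```text
clock: 6.7
eef_pos: [0.4638, 0.1243, 0.072]
tcp_rot: [[1.0, -0.002, -0.001], [-0.002, -1.0, -0.002], [-0.001, 0.002, -1.0]]
force: [-1.4, -4.7, 1.5]
finger_gap: 0.0622
finger_force: 1.7
```

arm_command([
  [[0, 0, 0], 0],
  [[0, 0, 0], 0],
  [[0, 0, 0], 0],
  [[0, 0, 0], 0],
  [[0, 0, 0], 0],
], claw=4.6)

```text
clock: 7.2
eef_pos: [0.463, 0.124, 0.0716]
tcp_rot: [[1.0, -0.002, -0.003], [-0.002, -1.0, -0.002], [-0.003, 0.002, -1.0]]
force: [-3.7, -5.2, 1.2]
finger_gap: 0.0462
finger_force: 3.3
```

Contact with the trigger now. Squeeze home and hold.

arm_command([
  [[0, 0, 0], 0],
  [[0, 0, 0], 0],
  [[0, 0, 0], 0],
  [[0, 0, 0], 0],
  [[0, 0, 0], 0],
], claw=3.6)

```text
clock: 7.7
eef_pos: [0.4631, 0.127, 0.0716]
tcp_rot: [[1.0, -0.0, -0.002], [-0.0, -1.0, 0.002], [-0.002, -0.002, -1.0]]
force: [-3.5, 4.2, -4.8]
finger_gap: 0.0405
finger_force: 29.9
```

arm_command([
  [[0, 0, 0], 0],
  [[0, 0, 0], 0],
  [[0, 0, 0], 0],
  [[0, 0, 0], 0],
  [[0, 0, 0], 0],
  [[0, 0, 0], 0],
  [[0, 0, 0], 0],
  [[0, 0, 0], 0],
  [[0, 0, 0], 0],
  [[0, 0, 0], 0],
])

```text
clock: 8.7
eef_pos: [0.4631, 0.127, 0.0716]
tcp_rot: [[1.0, -0.0, -0.002], [-0.0, -1.0, 0.002], [-0.002, -0.002, -1.0]]
force: [-4.2, 3.5, -3.6]
finger_gap: 0.0403
finger_force: 29.9
```

arm_command([
  [[0, 0, 0], 0],
  [[0, 0, 0], 0],
  [[0, 0, 0], 0],
])

```text
clock: 9.0
eef_pos: [0.4631, 0.127, 0.0716]
tcp_rot: [[1.0, -0.0, -0.002], [-0.0, -1.0, 0.002], [-0.002, -0.002, -1.0]]
force: [-2.6, 3.6, -4.6]
finger_gap: 0.0402
finger_force: 29.9
```

arm_command([
  [[0, 0, 0], 0],
  [[0, 0.2, 0], 0],
  [[0, 0.5, 0], 0],
  [[0, 0.8, 0], 0],
  [[0, 0.8, 0], 0],
  [[0, 0.8, 0], 0],
  [[0, 0.8, -2], 0],
  [[0, 0.8, -6], 0],
  [[0, 0.8, -10], 0],
  [[0, 0.8, -14], 0],
], claw=8.7)

```text
clock: 10.0
eef_pos: [0.4641, 0.118, 0.2139]
tcp_rot: [[1.0, -0.0, 0.001], [-0.0, -1.0, 0.0], [0.001, -0.0, -1.0]]
force: [1.7, -0.8, -0.4]
finger_gap: 0.087
finger_force: 0.0
```

Trigger squeezed to a 40.3 mm gap with 30 N for 1.3 s, then released. Now to the rod at (0.530, 0.3225).

arm_command([
  [[0.7, -2, -4], 0],
  [[1.4, -5, -4.5], 0],
  [[2.1, -8, -4.5], 0],
  [[3, -11, -4.5], 0],
  [[4, -14, -4.5], 0],
  [[5, -17, -4.5], 0],
  [[6, -19, -4.5], 0],
  [[6.6, -20.5, -4.5], 0],
  [[6.6, -20.5, -4.5], 0],
  [[6.6, -20.5, -4.5], 0],
])

```text
clock: 11.0
eef_pos: [0.5301, 0.3225, 0.257]
tcp_rot: [[1.0, -0.0, -0.001], [-0.0, -1.0, 0.0], [-0.001, -0.0, -1.0]]
force: [0.1, -0.2, 0.2]
finger_gap: 0.0871
finger_force: 0.0
```

```bash
python3 - <<'E'
from h import *
import cv2
for n in ('scene','top'):
    im=ctrl.snapshot(n); h=cv2.cvtColor(im,cv2.COLOR_RGB2HSV); i=ctrl.camera_info(n)
    for z in (.2,.125): 
        u=proj(n,np.array([.530,.3225,z]),i); print(n,z,u.round(1))
    u=u.astype(int); y0,x0=u[1]-35,u[0]-30
    m=cv2.inRange(h,(5,120,60),(16,255,255))[y0:y0+60,x0:x0+60]; ys,xs=np.where(m); print(len(xs), xs.min()+x0,xs.max()+x0,ys.min()+y0,ys.max()+y0, xs.mean()+x0,ys.mean()+y0)
    if n=='scene': 
        f=im[90:290,340:540]
        cv2.imwrite('pics/s3.png',cv2.resize(f[:,:,::-1],(600,600),interpolation=cv2.INTER_CUBIC))
E
```

```text
scene 0.2 [453.5 179.8]
scene 0.125 [448.5 209. ]
323 445 459 178 210 451.65634674922603 193.8173374613003
top 0.2 [194.2 246.3]
top 0.125 [200.5 250. ]Traceback (most recent call last):
  File "<stdin>", line 8, in <module>
    return umr_minimum(a, axis, None, out, keepdims, initial, where)
ValueError: zero-size array to reduction operation minimum which has no identity
```

View pics/s3.png

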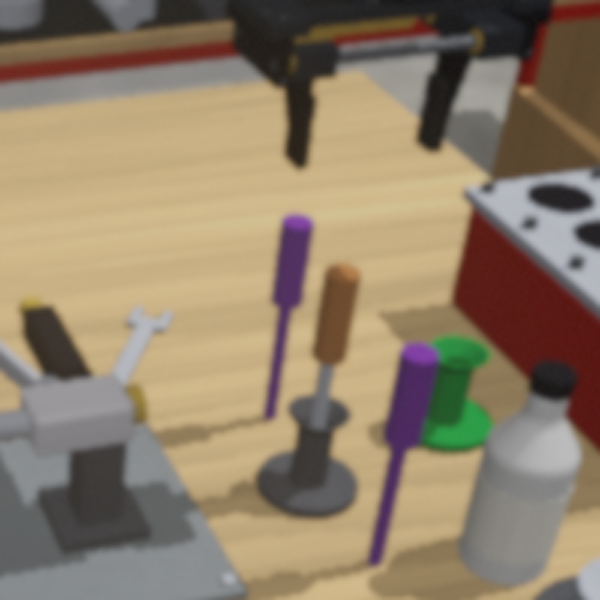

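The predicted and observed rod positions agree (blob mid (452,194)). The fingertips at s3 (297,163) and (432,148) put the true tips about 32 mm above the reported TCP, consistent with before. Descending so that the pads sit at the grip point.

arm_command([
  [[0, 0, 3], 0],
  [[0, 0, 6], 0],
  [[0, 0, 9], 0],
  [[0, 0, 11], 0],
  [[0, 0, 12.5], 0],
  [[0, 0, 13.8], 0],
  [[0, 0, 13.8], 0],
])

```text
clock: 11.8
eef_pos: [0.5299, 0.3211, 0.1178]
tcp_rot: [[1.0, -0.002, -0.002], [-0.002, -1.0, -0.002], [-0.002, 0.002, -1.0]]
force: [-0.7, 0.7, 0.3]
finger_gap: 0.0867
finger_force: 0.0
```

arm_command([
  [[0, 0, 0], 0],
  [[0, 0, 0], 0],
  [[0, 0, 0], 0],
  [[0, 0, 0], 0],
  [[0, 0, 0], 0],
  [[0, 0, 0], 0],
  [[0, 0, 0], 0],
  [[0, 0, 0], 0],
  [[0, 0, 0], 0],
  [[0, 0, 0], 0],
], claw=1.5)

```text
clock: 12.8
eef_pos: [0.5305, 0.3223, 0.1191]
tcp_rot: [[1.0, -0.001, -0.0], [-0.001, -1.0, -0.0], [-0.0, 0.0, -1.0]]
force: [0.2, 0.1, -0.7]
finger_gap: 0.0254
finger_force: 30.0
```

arm_command([
  [[0, 0, -1.5], 0],
  [[0, 0, -3.5], 0],
  [[0, 0, -6], 0],
  [[0, 0, -9], 0],
  [[0, 0, -12], 0],
  [[0, 0, -15], 0],
  [[0, 0, -16], 0],
  [[0, 0, -16], 0],
])

```text
clock: 13.6
eef_pos: [0.5309, 0.3231, 0.2808]
tcp_rot: [[1.0, -0.001, 0.003], [-0.001, -1.0, 0.001], [0.003, -0.001, -1.0]]
force: [0.1, -0.1, -1.9]
finger_gap: 0.0251
finger_force: 30.0
```

arm_command([
  [[0, 3, 0], 0],
  [[0, 7, 0], 0],
  [[0, 11.5, 0], 0],
  [[0, 16, 0], 0],
  [[0, 20.5, 0], 0],
  [[0, 25, 0], 0],
  [[0, 29.5, 0], 0],
  [[0, 34, 0], 0],
  [[0, 38, 0], 0],
  [[0, 40.1, 0], 0],
])

```text
clock: 14.6
eef_pos: [0.5283, -0.0841, 0.2768]
tcp_rot: [[1.0, -0.008, -0.004], [-0.008, -1.0, -0.001], [-0.004, 0.001, -1.0]]
force: [-0.6, 0.3, -0.8]
finger_gap: 0.0256
finger_force: 30.0
```

```bash
python3 - <<'E'
from h import *
import cv2
for _ in range(3): ctrl.snapshot('top')
s=ctrl.read_state(); p=s['eef_pos']; print(s['clock'],p,s['finger_gap'])
i=ctrl.camera_info('scene'); im=ctrl.snapshot('scene')[:,:,::-1].copy()
R=s['tcp_rot']; tip=p+R[:,2]*.109
C=np.array([.5315,-.079,.072]); a=np.linspace(0,2*np.pi,73)
for q in [tip]+[C+.08*np.array([np.cos(t),np.sin(t),0]) for t in a]+[C-[0,0,.055]]:
    u=proj('scene',q,i)
    cv2.circle(im,(int(round(u[0]*8)),int(round(u[1]*8))),8,(0,0,255),-1,shift=3)
print(tip, proj('scene',tip,i))
cv2.imwrite('pics/s4.png',cv2.resize(im[100:320,190:490],(800,587),interpolation=cv2.INTER_CUBIC))
E
```

```text
14.75 [ 0.52878786 -0.08054467  0.27705996] 0.02575292567953324
[ 0.52841996 -0.08042664  0.16806064] [268.31925857 218.43516884]
```

View pics/s4.png

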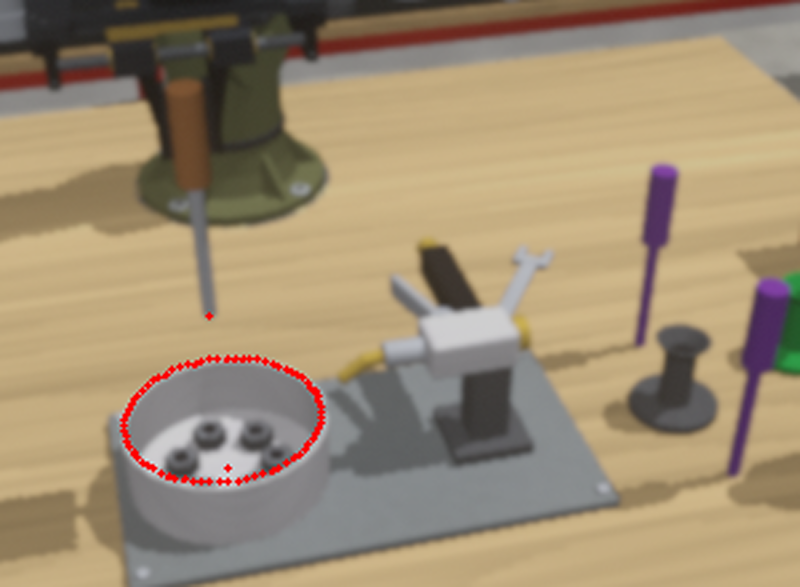

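The overlay matches: rod tip at (209,315) and the pan rim both land where predicted. Descend into the free centre of the pan.

arm_command([
  [[0.2, -0.1, 2], 0],
  [[0.2, -0.1, 4.5], 0],
  [[0.2, -0.1, 7], 0],
  [[0.2, -0.1, 9], 0],
  [[0.2, -0.1, 11], 0],
  [[0.2, -0.1, 12.5], 0],
  [[0.2, -0.1, 12.5], 0],
  [[0.2, -0.1, 12.5], 0],
])

```text
clock: 15.6
eef_pos: [0.5321, -0.0768, 0.1544]
tcp_rot: [[1.0, 0.0, 0.0], [0.0, -1.0, 0.0], [0.0, -0.0, -1.0]]
force: [-0.1, -0.4, -0.5]
finger_gap: 0.0256
finger_force: 30.0
```

arm_command([
  [[0, 0.2, 1.2], 0],
  [[0, 0.2, 2.4], 0],
  [[0, 0.2, 2.4], 0],
  [[0.3, 1.2, 2.4], 0],
  [[0.5, 2.1, 2.4], 0],
  [[0.8, 3.1, 2.4], 0],
  [[1, 4.1, 2.4], 0],
  [[1, 4.1, 2.4], 0],
])

```text
clock: 16.4
eef_pos: [0.5423, -0.1215, 0.1302]
tcp_rot: [[1.0, -0.005, 0.0], [-0.005, -1.0, -0.001], [0.0, 0.001, -1.0]]
force: [0.0, 0.3, -1.8]
finger_gap: 0.0258
finger_force: 30.0
```

arm_command([
  [[-1, 0.1, 0], 0],
  [[-2.1, 0, 0], 0],
  [[-3, -0.4, 0], 0],
  [[-3.9, -1, 0], 0],
  [[-4.5, -1.9, 0], 0],
  [[-4.9, -2.8, 0], 0],
  [[-5, -3.9, 0], 0],
  [[-4.9, -4.9, 0], 0],
  [[-4.5, -5.9, 0], 0],
  [[-3.9, -6.7, 0], 0],
])

```text
clock: 17.4
eef_pos: [0.5036, -0.0503, 0.1302]
tcp_rot: [[1.0, -0.0, 0.0], [-0.0, -1.0, 0.0], [0.0, -0.0, -1.0]]
force: [-0.8, -0.9, -0.9]
finger_gap: 0.0256
finger_force: 30.0
```

arm_command([
  [[0.8, -0.6, 0], 0],
  [[1.8, -1, 0], 0],
  [[2.8, -1.2, 0], 0],
  [[3.9, -1, 0], 0],
  [[4.8, -0.6, 0], 0],
  [[5.7, 0, 0], 0],
  [[6.3, 0.8, 0], 0],
  [[6.7, 1.8, 0], 0],
  [[6.8, 2.8, 0], 0],
  [[6.7, 3.9, 0], 0],
])

```text
clock: 18.4
eef_pos: [0.5699, -0.0919, 0.1301]
tcp_rot: [[1.0, -0.002, -0.0], [-0.002, -1.0, -0.0], [-0.0, 0.0, -1.0]]
force: [0.3, 0.1, -1.3]
finger_gap: 0.0252
finger_force: 30.0
```

arm_command([
  [[-0.4, 1, 0], 0],
  [[-1, 1.8, 0], 0],
  [[-1.9, 2.4, 0], 0],
  [[-2.8, 2.8, 0], 0],
  [[-3.9, 3, 0], 0],
  [[-4.9, 2.8, 0], 0],
  [[-5.9, 2.4, 0], 0],
  [[-6.7, 1.8, 0], 0],
  [[-7.3, 1, 0], 0],
  [[-7.7, 0, 0], 0],
])

```text
clock: 19.4
eef_pos: [0.4924, -0.0898, 0.1302]
tcp_rot: [[1.0, -0.001, 0.0], [-0.001, -1.0, -0.0], [0.0, 0.0, -1.0]]
force: [0.2, 0.1, -1.3]
finger_gap: 0.0255
finger_force: 30.0
```

```bash
cat > nuts.py <<'E'
from h import *
import cv2
# nut holes/tops seen from above: hexagons are dark against the bright pan floor
def nuts(im,info,name):
    g=cv2.cvtColor(im,cv2.COLOR_RGB2GRAY); g=cv2.resize(g,None,fx=4,fy=4,interpolation=cv2.INTER_CUBIC)
    C=np.array([.5315,-.079,.017]); m=np.zeros_like(g)
    poly=np.array([proj(name,C+[.078*np.cos(t),.078*np.sin(t),0],info)*4+1.5 for t in np.linspace(0,6.283,60)]).astype(np.int32)
    cv2.fillPoly(m,[poly],255); t=((g<105)&(m>0)).astype(np.uint8)
    n,_,st,ce=cv2.connectedComponentsWithStats(t)
    return [(np.round((ray(name,(c[0]-1.5)/4,(c[1]-1.5)/4,.024,info)-C)[:2]*1000).tolist(),int(a[4])) for c,a in zip(ce[1:],st[1:]) if a[4]>150]
E
python3 - <<'E'
from nuts import *
im=cv2.imread('pics/top0.png')[:,:,::-1]; print('before',nuts(im,ctrl.camera_info('top'),'top'))
i=ctrl.camera_info('wrist');im=ctrl.snapshot('wrist'); print('wrist now',nuts(im,i,'wrist')); print('top now',nuts(ctrl.snapshot('top'),ctrl.camera_info('top'),'top'))
E
```

```text
before [([38.0, 15.0], 984), ([35.0, -27.0], 992), ([8.0, 40.0], 1076), ([-8.0, -39.0], 973), ([-27.0, 27.0], 961), ([-38.0, -12.0], 972)]
wrist now [([71.0, -6.0], 412), ([67.0, 5.0], 667), ([60.0, -4.0], 7029), ([63.0, -15.0], 439), ([57.0, 7.0], 488), ([52.0, -13.0], 894), ([46.0, 53.0], 3888), ([40.0, 34.0], 3317), ([48.0, -1.0], 801), ([41.0, 45.0], 6784), ([43.0, -50.0], 463), ([39.0, -61.0], 587), ([35.0, -40.0], 1428), ([32.0, -53.0], 6483), ([27.0, -63.0], 475), ([30.0, 46.0], 293), ([23.0, -44.0], 782), ([20.0, -55.0], 408), ([-6.0, 61.0], 9607), ([-8.0, 62.0], 6194), ([-33.0, -52.0], 12929), ([-34.0, -53.0], 5920), ([-54.0, 9.0], 26477), ([-48.0, 42.0], 5621)]
top now [([-3.0, -2.0], 29858)]
```

arm_command([
  [[1.3, -0.3, 0], 0],
  [[2.6, -0.7, 0], 0],
  [[3.9, -1, 0], 0],
  [[3.9, -1, 0], 0],
  [[3.9, -1, -2.5], 0],
  [[3.9, -1, -5.5], 0],
  [[3.9, -1, -9], 0],
  [[3.9, -1, -12.5], 0],
  [[3.9, -1, -15], 0],
  [[3.9, -1, -15], 0],
])

```text
clock: 20.5
eef_pos: [0.5339, -0.0808, 0.284]
tcp_rot: [[1.0, -0.001, 0.006], [-0.001, -1.0, -0.002], [0.006, 0.002, -1.0]]
force: [-0.3, 0.7, -1.5]
finger_gap: 0.0253
finger_force: 30.0
```

```bash
python3 - <<'E'
from nuts import *
ctrl.snapshot('wrist'); ctrl.snapshot('wrist')
print(ctrl.read_state()['eef_pos'])
i=ctrl.camera_info('wrist');im=ctrl.snapshot('wrist'); print([k for k in nuts(im,i,'wrist') if k[1]>600])
i=ctrl.camera_info('scene');im=ctrl.snapshot('scene'); print([k for k in nuts(im,i,'scene') if k[1]>200])
E
```

```text
[ 0.53169768 -0.08081971  0.27981586]
[([59.0, -4.0], 2630), ([47.0, 47.0], 2289), ([41.0, 45.0], 2631), ([39.0, -44.0], 864), ([31.0, -52.0], 2488), ([-6.0, 61.0], 3875), ([-8.0, 62.0], 2584), ([-25.0, -46.0], 1515), ([-34.0, -52.0], 2211), ([-55.0, -1.0], 10529), ([-45.0, 42.0], 3682), ([-48.0, 42.0], 2419)]
[([-42.0, 39.0], 1293), ([-8.0, 60.0], 1319), ([-30.0, -54.0], 1242)]
```

All six nuts are in the pan and 25–55 mm from their old places. Rod back over the holder.

arm_command([
  [[0, -3, 0], 0],
  [[0, -7, 0], 0],
  [[0, -11.5, 0], 0],
  [[0, -16, 0], 0],
  [[0, -20.5, 0], 0],
  [[0, -25, 0], 0],
  [[0, -29.5, 0], 0],
  [[0, -34, 0], 0],
  [[0, -38, 0], 0],
  [[0, -40.3, 0], 0],
])

```text
clock: 21.7
eef_pos: [0.5302, 0.326, 0.278]
tcp_rot: [[1.0, 0.004, -0.004], [0.004, -1.0, 0.001], [-0.004, -0.001, -1.0]]
force: [-0.5, 0.0, -0.7]
finger_gap: 0.0257
finger_force: 30.0
```

arm_command([
  [[0, 0, 0], 0],
  [[0, 0, 0], 0],
  [[0, 0, 0], 0],
  [[0, 0, 0], 0],
  [[0, 0, 0], 0],
])

```text
clock: 22.2
eef_pos: [0.533, 0.3209, 0.2801]
tcp_rot: [[1.0, -0.003, 0.0], [-0.003, -1.0, -0.001], [0.0, 0.001, -1.0]]
force: [0.7, -1.0, -1.7]
finger_gap: 0.0251
finger_force: 30.0
```

```bash
python3 - <<'E'
from h import *
import cv2
s=ctrl.read_state(); p=s['eef_pos']; print(p,np.round(s['tcp_rot'],3).tolist(),s['torque'])
im=ctrl.snapshot('scene'); h=cv2.cvtColor(im,cv2.COLOR_RGB2HSV)
a=proj('scene',p+[0,0,.004]);b=proj('scene',p+[0,0,.081]); print('handle pred',a,b,'tip',proj('scene',p-[0,0,.109]))
x0,y0=int(a[0])-25,int(a[1])-50
m=cv2.inRange(h,(5,120,60),(16,255,255))[y0:y0+65,x0:x0+50]
for r in range(0,65,6):
    c=np.where(m[r])[0]
    if len(c): print(r+y0,c.min()+x0,c.max()+x0)
g=im[:,:,2].astype(int)-im[:,:,0].astype(int) # steel is bluer than wood
for d in (-.10,-.08,-.06,-.04,-.02):
    u=proj('scene',p+[0,0,d]); v=int(round(u[1])); row=g[v,int(u[0])-20:int(u[0])+20]; c=np.where(row>-15)[0]+int(u[0])-20; print(u.round(1),c)
E
```

```text
[0.53303316 0.32088969 0.28010782] [[1.0, -0.003, 0.0], [-0.003, -1.0, -0.001], [0.0, 0.001, -1.0]] [ 0.01778333  0.04259369 -0.01676443]
handle pred [459.56748208 144.48699103] [465.80438243 107.87521649] tip [451.44986182 192.13894417]
112 462 472
118 460 471
124 460 470
130 459 468
136 456 466
142 455 465
[452.1 188.6] [432 433 434 435 436 437 438 439 451 452 453]
[453.4 180.5] [433 434 435 436 437 438 439 440 452 453 454]
[454.8 172.3] [434 435 436 437 438 439 440 441 442 454 455 456]
[456.3 163.8] [436 437 438 439 440 441 442 443 455 456 457]
[457.7 155.2] [456 457 458 459]
```

The rod hangs straight (shaft columns within 1 px of prediction). Lower it into the holder.

arm_command([
  [[-0.2, -0.2, 1], 0],
  [[-0.2, -0.2, 3.5], 0],
  [[-0.2, -0.2, 6], 0],
  [[-0.2, -0.2, 8], 0],
  [[-0.2, -0.2, 8], 0],
  [[-0.2, -0.2, 8], 0],
])

```text
clock: 22.85
eef_pos: [0.5303, 0.3242, 0.2001]
tcp_rot: [[1.0, -0.001, -0.0], [-0.001, -1.0, -0.0], [-0.0, 0.0, -1.0]]
force: [0.2, -0.4, -0.7]
finger_gap: 0.0252
finger_force: 30.0
```

arm_command([
  [[0, 0, 1.2], 0],
  [[0, 0, 2.4], 0],
  [[0, 0, 3.6], 0],
  [[0, 0, 4.8], 0],
  [[0, 0, 6], 0],
  [[0, 0, 6.8], 0],
  [[0, 0, 7.4], 0],
  [[0, 0, 7.7], 0],
  [[0, 0, 7.7], 0],
  [[0, 0, 7.7], 0],
])

```text
clock: 23.85
eef_pos: [0.5307, 0.3246, 0.1235]
tcp_rot: [[1.0, -0.001, 0.001], [-0.001, -1.0, 0.0], [0.001, -0.0, -1.0]]
force: [0.2, 0.9, -1.3]
finger_gap: 0.0252
finger_force: 30.0
```

arm_command([
  [[0, 0.2, 0], 0],
  [[0, 0.2, 0.2], 0],
  [[0, 0.2, 0.4], 0],
  [[0, 0.2, 0.4], 0],
  [[0, 0.2, 0.4], 0],
])

```text
clock: 24.35
eef_pos: [0.5305, 0.3223, 0.1191]
tcp_rot: [[1.0, -0.001, 0.0], [-0.001, -1.0, -0.0], [0.0, 0.0, -1.0]]
force: [-0.2, -0.1, -1.0]
finger_gap: 0.0253
finger_force: 30.0
```

arm_command([
  [[0, 0, 0], 0],
  [[0, 0, 0], 0],
  [[0, 0, 0], 0],
  [[0, 0, 0], 0],
  [[0, 0, 0], 0],
  [[0, 0, 0], 0],
], claw=8.7)

```text
clock: 24.95
eef_pos: [0.5304, 0.3223, 0.1191]
tcp_rot: [[1.0, -0.001, -0.0], [-0.001, -1.0, -0.0], [-0.0, 0.0, -1.0]]
force: [1.4, 0.1, -1.1]
finger_gap: 0.0655
finger_force: 0.0
```

arm_command([
  [[0, 0, -1], 0],
  [[0, 0, -3], 0],
  [[0, 0, -5], 0],
  [[0, 0, -8], 0],
  [[0, 0, -11], 0],
  [[0, 0, -14], 0],
  [[0, 0, -17], 0],
  [[0, 0, -17], 0],
])

```text
clock: 25.75
eef_pos: [0.5318, 0.3242, 0.2946]
tcp_rot: [[1.0, -0.001, 0.007], [-0.001, -1.0, 0.004], [0.007, -0.004, -1.0]]
force: [-0.2, 0.4, 0.5]
finger_gap: 0.0872
finger_force: 0.0
```

```bash
python3 - <<'E'
from h import *
import cv2
im=ctrl.snapshot('scene'); h=cv2.cvtColor(im,cv2.COLOR_RGB2HSV)
m=cv2.inRange(h,(5,120,60),(16,255,255))[172:222,425:475]; ys,xs=np.where(m); print(len(xs),xs.min()+425,xs.max()+425,ys.min()+172,ys.max()+172,xs.mean()+425,ys.mean()+172)
b=cv2.imread('pics/scene0.png')[:,:,::-1].astype(int); d=np.abs(im.astype(int)-b).max(2)
mask=(d>50).astype(np.uint8); n,_,st,_=cv2.connectedComponentsWithStats(mask[150:]); print([(s[0],s[1]+150,s[2],s[3],s[4]) for s in st[1:].tolist() if s[4]>12])
E
```

```text
324 444 458 178 210 451.03703703703707 193.94444444444446
[(6, 174, 196, 61, 2464), (104, 188, 112, 44, 1086), (351, 217, 33, 11, 250), (150, 228, 32, 10, 120), (151, 235, 51, 14, 267), (176, 248, 57, 21, 560), (284, 253, 11, 8, 63), (243, 259, 18, 16, 167), (263, 259, 11, 9, 64), (295, 261, 13, 11, 96), (280, 264, 16, 8, 67), (253, 269, 11, 10, 71), (267, 269, 18, 11, 121), (220, 271, 8, 4, 17), (288, 273, 7, 4, 19)]
```

The rod stands exactly as it did before (blob mid (451,194)). The remaining changes are the nuts and the arm's shadows.

```bash
python3 -c "
from station import ctrl
print(ctrl.hand_in())"
```

```text
the job is handed in; nothing more can be done
None
```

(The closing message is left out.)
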